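# Tip a standing carton into the taped scan bay

### The job

The brown carton with the white label stands on end just outside the yellow-taped scan bay and has to lie in it, label up, ready to be scanned. Do not grip or lift it: push it gently with the fingers low down so that it slides, still standing, until its foot is over the near yellow line, then push it near the top so that it topples forward and comes down flat, wholly inside the yellow lines. Leave the white carton, the blue bin, the scanner and the tape roll standing where they are.

Things in the scene. Friction and masses are not known exactly. Their poses are not given: they have to be found in the camera images.
- carton: Rigid brown carton on end, 50 (x) x 95 (y) x 120 mm high (z), 0.3-0.5 kg. Origin: centre of its underside at the start. Plain +x face looks to the bay, -x face (label) away; starts 30-65 mm short of the opening. -x face pushed below 30 mm: slides upright (lean the hand back so that its body clears the top); above 65 mm: tips about the front foot edge, which stays, and falls past 23 degrees.
- foot_left (a point): Front (+x) bottom left (+y) corner of the standing carton; foot_left and foot_right are the ends of the edge about which it topples.
- foot_right (a point): Front (+x) bottom right (-y) corner of the standing carton.
- head_left (a point): Front (+x) top left (+y) corner of the standing carton, 120 mm above foot_left. The two foot and two head corners are the four corners of the face on which the carton finally lies.
- head_right (a point): Front (+x) top right (-y) corner of the standing carton, 120 mm above foot_right.
- bay: Scan bay: a rectangle of yellow tape 25 mm wide stuck flat on the bench (no step) round a pale grey field of 175 mm (x) by 150 mm (y), the opening inside the lines. Origin: centre of the field on the bench. +x is the direction in which the carton must topple; the near line, over which the carton is slid, has its inner edge at x = -87.5 mm.
- white_carton: Smaller white carton with a green band standing on end, 40 x 60 x 95 mm high, loose; not to be disturbed. Origin: centre of its underside.
- blue_bin: Blue plastic stacking bin with pipe fittings in it, 160 (x) x 102 (y) x 75 mm high, loose; not to be disturbed. Origin: centre of its underside; its low front faces its -x.
- scanner: Hand scanner on its stand: round black base of 84 mm diameter, neck and dark head with a red window, 145 mm high, loose; not to be disturbed. Origin: centre of the base's underside.
- tape_roll: Roll of brown packing tape lying flat, 100 mm diameter, 78 mm hole, 48 mm high, loose; not to be disturbed. Origin: centre of its underside.
Mind the look-alikes: they are no part of the job. Leave any black, pink or turquoise look-alike of the carton alone.

How it is judged:
On the way, in this order (a step that is already met when the one before it is completed fails the run):
1. the carton, still standing upright, has its front foot edge over the near yellow line (x of each of foot_left, foot_right in the frame of bay above -0.0975 m and angle between carton's own z axis and vertical below 0.1 rad), for 0.2 s.
2. the carton has toppled forward and lies flat inside the yellow lines (x of foot_left in the frame of bay between -0.0975 and 0.0975 m and y of foot_left in the frame of bay between -0.085 and 0.085 m and x of foot_right in the frame of bay between -0.0975 and 0.0975 m and y of foot_right in the frame of bay between -0.085 and 0.085 m and x of head_left in the frame of bay between -0.0975 and 0.0975 m and y of head_left in the frame of bay between -0.085 and 0.085 m and x of head_right in the frame of bay between -0.0975 and 0.0975 m and y of head_right in the frame of bay between -0.085 and 0.085 m and height (world z) of each of foot_left, foot_right, head_left, head_right below 0.008 m), for 0.2 s.
At the end, for the whole second after the job is handed in: The carton lies at rest flat on its front (+x) face, label up, all four corners of that face within 8 mm of the bench and inside the opening of the bay (they may overlap the tape by up to 10 mm); the four bystanders stand within 20 mm of where they were (all of step 2 and linear speed of carton below 0.02 m/s and angular speed of carton below 0.1 rad/s and distance of each of white_carton, blue_bin, scanner, tape_roll from where it was at the start of the episode below 0.02 m and angle between each of white_carton, blue_bin, scanner, tape_roll's own z axis and vertical below 0.2 rad); the robot touches nothing.
It fails at once if the carton is lifted or carried (its front foot edge rises more than 15 mm off the bench) (height (world z) of each of foot_left, foot_right above 0.015 m).
It fails at once if the carton falls sideways or backwards (angle between carton's own z axis and vertical above 1 rad and angle between carton's own x axis and vertical below 2.2 rad).
It fails at once if the carton comes down with a corner more than 20 mm outside the bay's opening (angle between carton's own z axis and vertical above 1.5 rad and (not (x of foot_left in the frame of bay below 0.1075 m) or not (x of foot_left in the frame of bay above -0.1075 m) or not (y of foot_left in the frame of bay below 0.095 m) or not (y of foot_left in the frame of bay above -0.095 m) or not (x of foot_right in the frame of bay below 0.1075 m) or not (x of foot_right in the frame of bay above -0.1075 m) or not (y of foot_right in the frame of bay below 0.095 m) or not (y of foot_right in the frame of bay above -0.095 m) or not (x of head_left in the frame of bay below 0.1075 m) or not (x of head_left in the frame of bay above -0.1075 m) or not (y of head_left in the frame of bay below 0.095 m) or not (y of head_left in the frame of bay above -0.095 m) or not (x of head_right in the frame of bay below 0.1075 m) or not (x of head_right in the frame of bay above -0.1075 m) or not (y of head_right in the frame of bay below 0.095 m) or not (y of head_right in the frame of bay above -0.095 m))).
It fails at once if the carton is pinched or shoved hard (more than 30 N between fingers and carton) (contact force between the fingers and carton above 30 N).
It fails at once if a bystander is pushed away or knocked over (distance of any of white_carton, blue_bin, scanner, tape_roll from where it was at the start of the episode above 0.02 m or angle between any of white_carton, blue_bin, scanner, tape_roll's own z axis and vertical above 0.3 rad).
It also fails if it takes over 45 s, if anything falls off the work surface, if the arm or the gripper's body presses on something with over 40 N, if the wrist force passes 120 N, or if a joint passes its speed limit or range.

### The arm

A 6-joint arm with a two-finger parallel gripper is mounted at the origin on the work surface. World frame = base frame: x ahead of the robot, y to its left, z up, the work surface at z = 0. Lengths are in m, angles in rad, forces in N, time in s.
With the tool pointing down it reaches from about 0.325 to 1 m from the base axis. Payload 5.1 kg.
Tool frame: the origin (TCP) lies midway between the tips of the shut fingers; the grasp point (between the pads) lies 19 mm behind it (env.pinch_z is the distance from the TCP to the grasp point, in m); z points along the fingers, y is the direction in which the jaws open and shut (so a half turn about z gives the same grasp; the last joint's range is limited). The gripper opens to 85 mm and grips with 20 to 120 N. Pads are 22 mm wide; open, the fingers measure 114 mm over their backs; the gripper's body (76 mm by 85 mm) begins 54 mm behind the grasp point. The pads swing forward as they close: fully open they stand 13 mm farther back than shut.
Start: joints at [-1.36, 0.124, 1.65, -0, 1.367, -0.083], TCP at [0.188, -0.622, 0.231] pointing down, gripper open.
Joint ranges: [-2.61, 2.61], [-1.02, 2.33], [0.03, 2.71], [-1.35, 4.49], [0.32, 2.68], [-2.91, 2.91]. Speed limits (rad/s): [2.57, 2.57, 3.14, 3.14, 3.14, 3.14].

### API

Orientations are given as a unit quaternion [x, y, z, w].
In Python, from workcell import state, imaging, env gives the robot as it stands. The module is installed in compiled form; this text tells all that it offers.
- The arm moves only by the tool play_rows, never from a script. Its argument "moves" is a list that holds one entry, the list of rows, each a list of 7 numbers: the opening, from 0 (shut) to 1 (fully open), then the shift along the world's x, y, z in mm, then the turn, a rotation vector about the world's x, y, z in rad. A call has 1 to 12 rows; each row shifts and turns the pose as measured when the row begins; what a row does not reach is not made up. A row lasts 1/12 s, in which the tool goes at most 41.7 mm and 7.16 degrees, less where a joint would pass 70% of its speed; a pose out of reach is approached as far as the arm can. A call is refused whole if a number of a shift passes 41.7 or a number of a turn 0.125, either way. A call with a gripper value outside its range is refused whole. The fingers move at their own pace and stop on an object; "force" is the grip in N (left out, the last holds). Time passes only in rows, so rows that do not move let the fingers close. It gives the time, the measured TCP pose, the force and the opening at its end, in the units of the state.
- state(): the state, without advancing time (a new reading comes with each control period).
- imaging.capture(name): name is "scene" or "top" or "wrist"; returns (picture, depth): 400x640x3 uint8, red, green, blue; 400x640 float32, m along the optical axis (not along the pixel's ray), 0 where there is no reading.
- imaging.camera_model(name): a dict with "fovy" (degrees; the focal length in pixels is half the picture's height over the tangent of half this angle, whatever the lens; pixels are square), "cx", "cy" (the principal point, pixels), "cam_to_world" (4x4, takes a point from camera to world coordinates). Camera axes: x right, y up, looking along -z (the intrinsics and any distortion apply to the point x, -y, -z); pixel columns grow to the right and rows downward; lengths in m; the calibration is good to about 2 mm. The wrist camera is an equidistant fisheye: a pixel r from the principal point sees the ray r / f radians off the axis. A picture is of the moment at which its call begins: read the wrist's pose just before it. camera_model takes no time and is no camera call; for the wrist camera it gives the pose at the moment of the call.
- env.job_done(): hands the job in, once; it reports no verdict.
The state is a dict: "time": time; "joint_positions": joint angles; "qvel": joint speeds; "tau": joint torques, N m; "tcp_pos": TCP position; "eef_rot": TCP orientation; "ft_force": force on the tool from outside, world axes, zero at the start; "ft_torque": the same for the moment, N m; "gripper_width": finger opening in m.
Only numpy, scipy, OpenCV 4.12 (cv2) and the standard library are available. Lean on these libraries where they do the work, as an engineer would, in place of code of your own. Each camera call takes 0.05 s, during which the arm holds its last target. There are 200 camera calls.

## Working session

There is one attempt and no reset: what is moved stays moved. The work goes in short steps, Python scripts to look and compute and a tool call to move; the robot and the scene stay as the last step left them, time stands still between calls to the robot, and variables do not carry over. Pictures are saved under pics/ and viewed, about 8 in all and at most 12, crops included, and the job is handed in when it is done.

Besides the shell and the picture viewer there is one more tool, called as name([rows], argument=value, ...), one row to a line, values as JSON. play_rows: Moves the arm, as the interface text tells. Its arguments: {"type":"object","properties":{"moves":{"type":"array"},"force":{"type":"number"}},"required":["moves"]}

```bash
mkdir -p pics; cat > h.py <<'E'
import numpy as np, cv2
from workcell import state, imaging, env
def K(m,H=400): return H/2/np.tan(np.radians(m["fovy"])/2)
def cloud(m,d):
    f=K(m); v,u=np.mgrid[0:d.shape[0],0:d.shape[1]]
    p=np.stack([(u-m["cx"])/f*d,-(v-m["cy"])/f*d,-d,np.ones_like(d)],-1)
    return (p@np.array(m["cam_to_world"]).T)[...,:3]
def ray(m,uv,z):
    f=K(m);T=np.array(m["cam_to_world"]);uv=np.atleast_2d(uv).astype(float)
    r=np.stack([(uv[:,0]-m["cx"])/f,-(uv[:,1]-m["cy"])/f,-np.ones(len(uv))],-1)@T[:3,:3].T
    return T[:3,3]+r*((z-T[2,3])/r[:,2])[:,None]
E
python3 - <<'E'
from h import *
for n in("scene","top"):
    m=imaging.camera_model(n);p,d=imaging.capture(n)
    cv2.imwrite(f"pics/{n}0.png",p[...,::-1]);np.savez(f"{n}0.npz",p=p,d=d)
    print(n,{k:np.round(v,3).tolist() for k,v in m.items() if not isinstance(v,str)})
print(state())
E
```

```text
scene {'fovy': 55.475, 'cx': 316.723, 'cy': 199.275, 'cam_to_world': [[0.234, -0.767, 0.598, 1.193], [0.972, 0.191, -0.136, -0.138], [-0.01, 0.613, 0.79, 0.985], [0.0, 0.0, 0.0, 1.0]]}
top {'fovy': 42.564, 'cx': 322.55, 'cy': 200.23, 'cam_to_world': [[-0.017, 0.993, -0.118, 0.314], [-1.0, -0.018, -0.011, 0.011], [-0.013, 0.117, 0.993, 1.448], [0.0, 0.0, 0.0, 1.0]]}
{'time': 0.1, 'joint_positions': array([-1.35958715e+00,  1.24447290e-01,  1.65153674e+00, -1.97715873e-05,
        1.36753692e+00, -8.25883999e-02]), 'qvel': array([ 3.38949986e-04, -1.94222581e-03, -3.11827595e-03,  5.10077096e-04,
        1.16331550e-05,  4.19387719e-04]), 'tau': array([ 7.61112551e-04, -4.24932504e+01, -3.66654038e+01, -1.23709401e-04,
        3.91973765e-03, -2.04774028e-05]), 'tcp_pos': array([ 0.18808912, -0.62160509,  0.23017158]), 'eef_rot': array([ 9.89229008e-01,  1.46372947e-01, -7.16223858e-05, -9.61533420e-04]), 'ft_force': array([-0.88491823,  0.2100052 ,  1.13143057]), 'ft_torque': array([ 0.00363596, -0.06438048, -0.0030864 ]), 'gripper_width': 0.08525251210646892}
```

View pics/scene0.png

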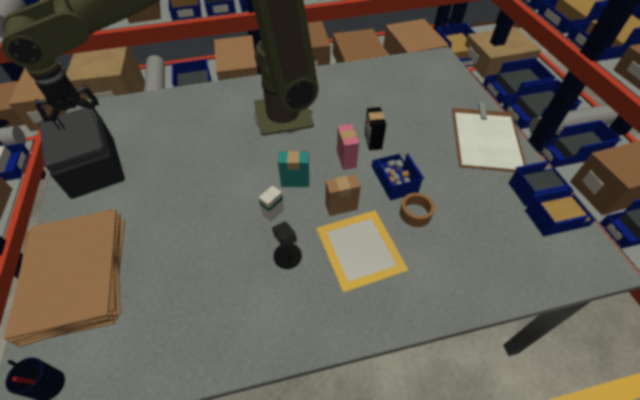

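View pics/top0.png

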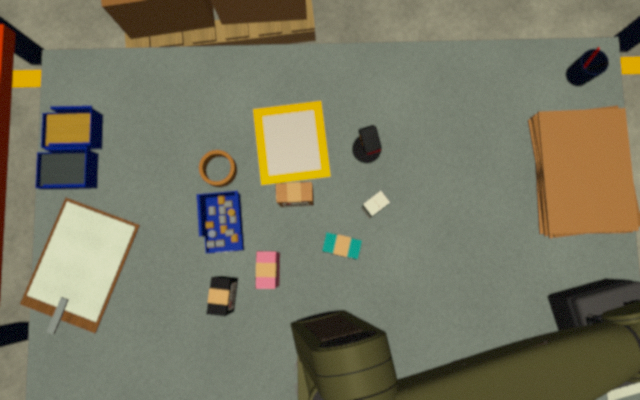

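Scene view: the brown carton is at (342,195). The bay is at (362,250), the bin at (398,175), the tape roll at (417,208), the white carton at (270,200) and the scanner at (287,248). Possible mix-ups are the teal (293,168), pink (347,147) and black (375,128) look-alikes and the brown tape roll. I choose the plain brown one right beside the bay, which is at (294,194) in the top view.

```bash
cat > meas.py <<'E'
from h import *
def rect(P): 
    c,s,a=cv2.minAreaRect((P[:,:2]*1000).astype(np.float32)); return np.round(c,1),np.round(s,1),round(a,1)
def bay(m,p):
    h=cv2.cvtColor(p,cv2.COLOR_RGB2HSV); y=cv2.inRange(h,(20,150,120),(32,255,255))
    n,l,s,c=cv2.connectedComponentsWithStats(y)
    best=max([i for i in range(1,n) if s[i,2]>40 and s[i,3]>40],key=lambda i:s[i,4])
    cs,hi=cv2.findContours((l==best).astype(np.uint8),cv2.RETR_CCOMP,cv2.CHAIN_APPROX_NONE)
    out=max(cs,key=cv2.contourArea)
    ins=max([c for c,hh in zip(cs,hi[0]) if hh[3]>=0],key=cv2.contourArea)
    return out[:,0],ins[:,0]
if __name__=="__main__":
  for n in("scene","top"):
    m=imaging.camera_model(n);z=np.load(f"{n}0.npz");p,d=z["p"],z["d"];X=cloud(m,d)
    o,i=bay(m,p); print(n,"bay out",rect(ray(m,o,0)),"in",rect(ray(m,i,0)))
    c=ray(m,o,0)[:,:2].mean(0)
    R=np.hypot(X[...,0]-c[0],X[...,1]-c[1])
    M=((X[...,2]>0.015)&(X[...,2]<.2)&(R<.35)&(d>0)).astype(np.uint8)
    k,l,s,_=cv2.connectedComponentsWithStats(M,connectivity=4)
    for j in range(1,k):
      if s[j,4]>60:
        Q=X[l==j]; zt=np.percentile(Q[:,2],97)
        T=Q[Q[:,2]>zt-.012]
        print(j,"px",s[j,:4]+0,"ztop %.3f"%zt,"all",rect(Q),"top",rect(T),p[l==j].mean(0).astype(int))
  p=np.load("top0.npz")["p"][90:270,180:420]; q=np.load("scene0.npz")["p"][130:300,240:450]
  a=cv2.resize(p,None,fx=3.2,fy=3.2,interpolation=2)[:,:,::-1]
  cv2.imwrite("pics/crop1.png",a)
E
python3 meas.py
```

```text
scene bay out (array([656.6, 113.9]), array([220.6, 194.5]), 5.8) in (array([655.8, 114.6]), array([191.5, 165.3]), 6.0)
1 px [341 138  18  30] ztop 0.123 all (array([332.2, 172.4]), array([52.1, 34. ]), 85.5) top (array([333.6, 171.7]), array([51.4, 32.1]), 80.6) [109  63  70]
2 px [278 151  31  35] ztop 0.123 all (array([357.4, -23. ]), array([94.8, 55.2]), 74.9) top (array([357.4, -22.6]), array([91.2, 55.2]), 74.5) [51 81 70]
3 px [371 157  64  68] ztop 0.077 all (array([489.8, 308.3]), array([286.1, 113.6]), 3.6) top (array([451.7, 305.9]), array([115.4, 113.8]), 3.3) [52 46 55]
6 px [325 174  36  41] ztop 0.123 all (array([499.5,  99.3]), array([56. , 96.8]), 1.0) top (array([498.4,  99.3]), array([53.9, 96.6]), 1.0) [100  78  55]
7 px [258 186  26  34] ztop 0.098 all (array([ 468.2, -117. ]), array([43.7, 63.6]), 33.9) top (array([ 467.7, -116.9]), array([42.2, 62.9]), 35.0) [115 114 102]
9 px [272 222  25  40] ztop 0.149 all (array([ 634.7, -103.1]), array([70.3, 46.2]), 16.0) top (array([ 640.8, -101.8]), array([49.6, 44.8]), 18.3) [35 36 34]
top bay out (array([654.5, 115.2
[... 966 characters left out ...]
op (array([459.3, 337. ]), array([21.2, 19.2]), 4.1) [114 114 120]
52 px [219 216   8   8] ztop 0.034 all (array([433.7, 306.7]), array([20.4, 20.3]), 88.3) top (array([433.6, 306.7]), array([20.4, 20.1]), 88.4) [114 115 119]
53 px [220 225  18  17] ztop 0.033 all (array([396.8, 288.2]), array([64.3, 29. ]), 50.8) top (array([396.4, 288.6]), array([64.3, 28. ]), 50.8) [137 114  84]
55 px [322 232  40  24] ztop 0.126 all (array([353., -21.]), array([94.1, 51.3]), 76.0) top (array([353.4, -21.1]), array([94.1, 50.6]), 76.0) [114 159 121]
57 px [256 252  24  13] ztop 0.126 all (array([325.3, 174.7]), array([50.7, 32.3]), 88.1) top (array([324.5, 175. ]), array([50. , 30.8]), 89.1) [195 118 122]
```

View pics/crop1.png

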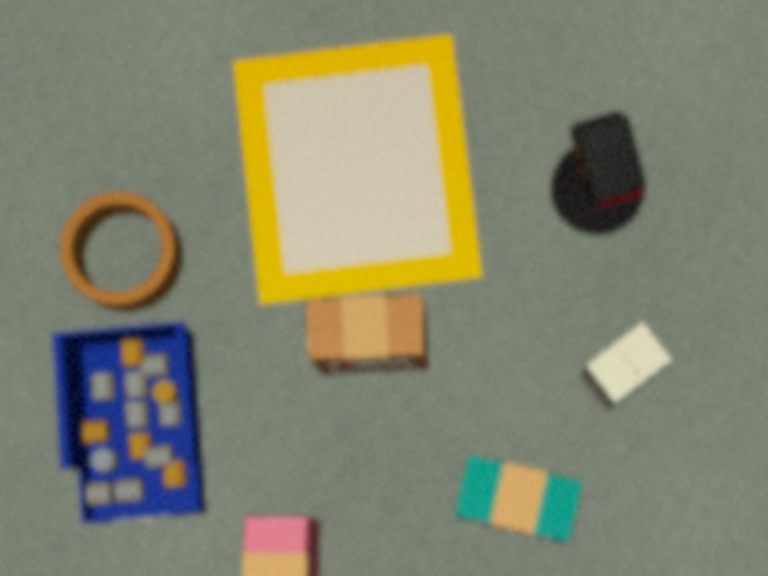

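Bay: centre about (656,115) mm, yaw +6°. Carton: centre about (496.5,100), yaw about 2°. In the bay frame that puts the foot at x ≈ -135, y ≈ +2. The crop confirms the choice: plain brown with a tan band at (365,325), and the label face at (370,366) looking away from the bay. Next I go over to it high, with the fingers half open.

play_rows([
  [[0.5, 10, 36, 5, 0, 0, -0.063], [0.5, 12, 38, 5, 0, 0, -0.063], [0.5, 12, 38, 5, 0, 0, -0.062], [0.5, 12, 38, 5, 0, 0, 0], [0.5, 12, 38, 5, 0, 0, 0], [0.5, 12, 38, 0, 0, 0, 0], [0.5, 12, 38, 0, 0, 0, 0], [0.5, 12, 38, 0, 0, 0, 0], [0.5, 12, 38, 0, 0, 0, 0], [0.5, 12, 38, 0, 0, 0, 0], [0.5, 12, 38, 0, 0, 0, 0], [0.5, 12, 38, 0, 0, 0, 0]],
])

```text
time: 1.1
tcp_pos: [0.3267, -0.1512, 0.2446]
eef_rot: [0.999, 0.04, -0.001, -0.007]
ft_force: [1.1, -0.7, 0.7]
gripper_width: 0.0426
```

```bash
cat > rel.py <<'E'
from h import *
from scipy.spatial.transform import Rotation as Ro
C=np.array([655.8,114.9]); A=np.radians(6.)
Rz=np.array([[np.cos(A),-np.sin(A)],[np.sin(A),np.cos(A)]])
def tgt(L): # tool x along bay x (yaw A), lean back L
    return Ro.from_rotvec([0,0,A])*Ro.from_rotvec([0,-L,0])*Ro.from_quat([1,0,0,0])
def report(xb,yb,z,L):
    s=state(); p=s["tcp_pos"]*1000; R=Ro.from_quat(s["eef_rot"])
    w=np.r_[C+Rz@[xb,yb],z]
    print("t",round(s["time"],2),"tcp",p.round(1),"bay",((p[:2]-C)@Rz).round(1),"zdir",R.apply([0,0,1]).round(3),"xdir",R.apply([1,0,0]).round(3),"q",s["joint_positions"].round(2),"f",s["ft_force"].round(1),"w",round(s["gripper_width"],3))
    print("need shift",(w-p).round(1),"turn",(tgt(L)*R.inv()).as_rotvec().round(3))
E
python3 - <<'E'
from rel import *
report(-229,2,270,0.58)
m=np.array(imaging.camera_model("wrist")["cam_to_world"]);R=Ro.from_quat(state()["eef_rot"])
print("cam in tool mm",(R.inv().apply(m[:3,3]-state()["tcp_pos"])*1000).round(0))
E
```

```text
t 1.1 tcp [ 326.7 -151.2  244.6] bay [-355.1 -230.3] zdir [-0.003  0.015 -1.   ] xdir [ 0.997  0.08  -0.002] q [-0.59 -0.59  2.22  0.01  1.52  0.9 ] f [ 1.1 -0.7  0.7] w 0.043
need shift [101.1 244.2  25.4] turn [ 0.039 -0.58   0.02 ]
cam in tool mm [  68.    1. -142.]
```

play_rows([
  [[0.5, 12, 28, 5, 0.006, -0.083, 0.003], [0.5, 12, 28, 5, 0.006, -0.083, 0.003], [0.5, 12, 28, 5, 0.006, -0.083, 0.003], [0.5, 12, 28, 5, 0.006, -0.083, 0.003], [0.5, 12, 28, 5, 0.006, -0.083, 0.003], [0.5, 12, 28, 3, 0.006, -0.083, 0.003], [0.5, 12, 28, 0, 0.005, -0.083, 0.003], [0.5, 12, 28, 0, 0, 0, 0], [0.5, 8, 22, 0, 0, 0, 0], [0.5, 0, 0, 0, 0, 0, 0]],
])

```text
time: 1.93
tcp_pos: [0.4307, 0.114, 0.2711]
eef_rot: [0.952, 0.056, 0.301, -0.021]
ft_force: [0.4, -0.3, -0.3]
gripper_width: 0.0425
```

```bash
python3 - <<'E'
from rel import *
report(-229,2,100,0.58)
E
```

```text
t 1.93 tcp [430.7 114.  271.1] bay [-223.9   22.6] zdir [ 0.571  0.075 -0.817] xdir [0.812 0.094 0.576] q [ 0.14 -0.82  2.38 -0.01  0.97  1.6 ] f [ 0.4 -0.3 -0.3] w 0.042
need shift [  -2.9  -21.  -171.1] turn [-0.011  0.033 -0.015]
```

play_rows([
  [[0.5, -2, -8, -25, -0.01, 0.02, -0.015], [0.5, -3, -8, -25, 0, 0.013, 0], [0.5, 0, -4, -25, 0, 0, 0], [0.5, 0, 0, -25, 0, 0, 0], [0.5, 0, 0, -25, 0, 0, 0], [0.5, 0, 0, -25, 0, 0, 0], [0.5, 0, 0, 0, 0, 0, 0]],
])

```text
time: 2.52
tcp_pos: [0.4226, 0.0939, 0.1158]
eef_rot: [0.957, 0.053, 0.285, -0.015]
ft_force: [-0.3, -0.0, -1.6]
gripper_width: 0.0425
```

```bash
python3 - <<'E'
from rel import *
report(-229,2,16,0.58)
E
```

```text
t 2.52 tcp [422.6  93.9 115.8] bay [-234.1    3.5] zdir [ 0.544  0.059 -0.837] xdir [0.832 0.093 0.547] q [ 0.09 -0.71  2.58  0.02  0.7   1.54] f [-0.3 -0.  -1.6] w 0.042
need shift [  5.2  -0.9 -99.8] turn [ 0.001 -0.001 -0.006]
```

play_rows([
  [[0.5, 3, -1, -20, 0, 0, 0], [0.5, 4, 0, -20, 0, 0, 0], [0.5, 5, 0, -20, 0, 0, 0], [0.5, 5, 0, -20, 0, 0, 0], [0.5, 0, 0, -15, 0, 0, 0], [0.5, 0, 0, 0, 0, 0, 0]],
])

```text
time: 3.02
tcp_pos: [0.4445, 0.0904, 0.0252]
eef_rot: [0.956, 0.051, 0.29, -0.014]
ft_force: [-0.2, -0.1, -0.1]
gripper_width: 0.0427
```

```bash
python3 - <<'E'
from rel import *
report(-210,2,16,0.58)
p,d=imaging.capture("scene");cv2.imwrite("pics/s1.png",cv2.resize(p[90:290,220:460],None,fx=3,fy=3,interpolation=2)[...,::-1])
E
```

```text
t 3.02 tcp [444.5  90.4  25.2] bay [-212.7   -2.2] zdir [ 0.552  0.057 -0.832] xdir [0.827 0.09  0.555] q [ 0.07 -0.42  2.59  0.05  0.38  1.5 ] f [-0.2 -0.1 -0.1] w 0.043
need shift [ 2.2  4.5 -9.2] turn [ 0.001  0.009 -0.002]
```

View pics/s1.png

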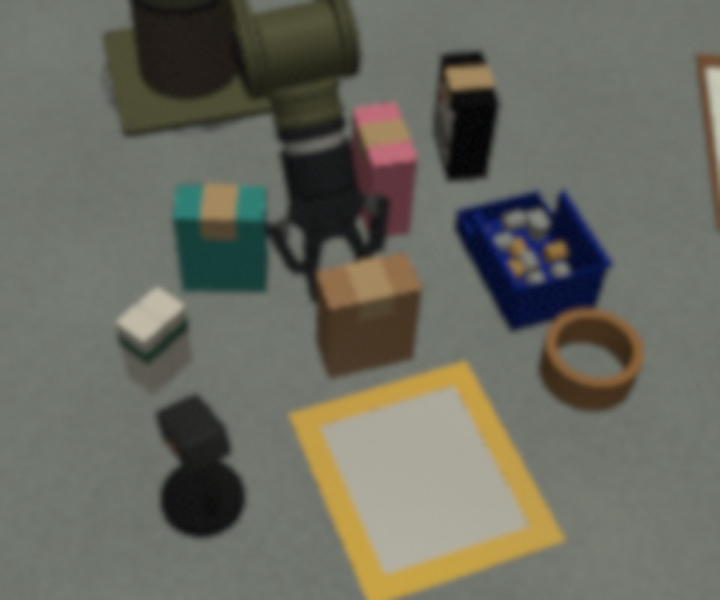

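The hand is leaning behind the carton at crop (320,290), clear of the teal (220,240) and pink (385,165) look-alikes. The contact point has to be lower, so I ease forward and down.

play_rows([
  [[0.5, 4, 2, -2, 0, 0, 0], [0.5, 4, 3, -5, 0, 0, 0], [0.5, 2, 0, -6, 0, 0, 0], [0.5, 0, 0, 0, 0, 0, 0]],
])

```text
time: 3.4
tcp_pos: [0.4616, 0.0956, 0.0212]
eef_rot: [0.954, 0.051, 0.297, -0.014]
ft_force: [0.3, -0.0, -0.3]
gripper_width: 0.0422
```

```bash
python3 - <<'E'
from rel import *
report(-200,2,12,0.58)
E
```

```text
t 3.4 tcp [461.6  95.6  21.2] bay [-195.1    1.1] zdir [ 0.564  0.057 -0.824] xdir [0.819 0.088 0.567] q [ 0.08 -0.35  2.56  0.03  0.33  1.52] f [ 0.3 -0.  -0.3] w 0.042
need shift [-4.9  0.4 -9.2] turn [ 0.     0.023 -0.001]
```

play_rows([
  [[0.5, -4, 0, 0, -0.006, 0.06, 0], [0.5, -4, 0, 0, 0, 0, 0], [0.5, 0, 0, -5, 0, 0, 0], [0.5, 0, 0, -4, 0, 0, 0], [0.5, 0, 0, 0, 0, 0, 0]],
])

```text
time: 3.82
tcp_pos: [0.4556, 0.0957, 0.0153]
eef_rot: [0.961, 0.051, 0.271, -0.013]
ft_force: [-0.5, 0.7, -0.8]
gripper_width: 0.0428
```

```bash
python3 - <<'E'
from rel import *
report(-200,2,12,0.54)
E
```

```text
t 3.82 tcp [455.6  95.7  15.3] bay [-201.1    1.8] zdir [ 0.52   0.053 -0.853] xdir [0.848 0.091 0.522] q [ 0.09 -0.33  2.54  0.02  0.38  1.54] f [-0.5  0.7 -0.8] w 0.043
need shift [ 1.1  0.3 -3.3] turn [ 0.002  0.01  -0.001]
```

play_rows([
  [[0.5, 4, 0.4, 0, 0, 0, 0], [0.5, 4, 0.4, -1, 0, 0, 0], [0.5, 4, 0.4, -1, 0, 0, 0], [0.5, 4, 0.4, 0, 0, 0, 0], [0.5, 4, 0.4, 0, 0, 0, 0], [0.5, 5, 0.5, 0, 0, 0, 0], [0.5, 5, 0.5, 0, 0, 0, 0], [0.5, 0, 0, 0, 0, 0, 0]],
])

```text
time: 4.48
tcp_pos: [0.4861, 0.0987, 0.0104]
eef_rot: [0.962, 0.051, 0.269, -0.013]
ft_force: [-0.5, -0.7, -0.6]
gripper_width: 0.0427
```

```bash
cat > box.py <<'E'
from rel import *
from meas import rect
def box(n,save=None,zmin=.105):
    m=imaging.camera_model(n);p,d=imaging.capture(n);X=cloud(m,d)
    B=(X[...,:2]*1000-C)@Rz
    h=cv2.cvtColor(p,cv2.COLOR_RGB2HSV)
    M=(X[...,2]>zmin)&(X[...,2]<.135)&(d>0)&(np.abs(B[...,1])<75)&(B[...,0]>-215)&(B[...,0]<20)&(h[...,1]>75)&(h[...,0]<25)
    k,l,s,_=cv2.connectedComponentsWithStats(M.astype(np.uint8)); j=1+s[1:,4].argmax()
    q=B[l==j]; print(n,"carton top in bay frame",rect(q/1000),"n",len(q),"z",X[l==j][:,2].mean().round(3))
    if save: cv2.imwrite(save,cv2.resize(p[90:290,220:460],None,fx=3,fy=3,interpolation=2)[...,::-1])
E
python3 - <<'E'
from box import *
report(-160,2,14,0.54); box("top");box("scene","pics/s2.png")
E
```

```text
t 4.48 tcp [486.1  98.7  10.4] bay [-170.5    1.6] zdir [ 0.515  0.052 -0.855] xdir [0.85  0.092 0.518] q [ 0.09 -0.22  2.47  0.02  0.35  1.54] f [-0.5 -0.7 -0.6] w 0.043
need shift [10.4  1.5  3.6] turn [ 0.002  0.005 -0.001]
top carton top in bay frame (array([-140.5,    4.4]), array([95.2, 52.6]), 89.9) n 720 z 0.121
scene carton top in bay frame (array([-137.5,    1.6]), array([53.8, 95.4]), 2.0) n 536 z 0.119
```

play_rows([
  [[0.5, 4, 0.4, 1, 0, 0, 0], [0.5, 5, 0.5, 1, 0, 0, 0], [0.5, 5, 0.5, 0, 0, 0, 0], [0.5, 5, 0.5, 0, 0, 0, 0], [0.5, 5, 0.5, 0, 0, 0, 0], [0.5, 5, 0.5, 0, 0, 0, 0], [0.5, 5, 0.5, 0, 0, 0, 0], [0.5, 5, 0.5, 0, 0, 0, 0], [0.5, 3, 0.3, 0, 0, 0, 0], [0.5, 2, 0.2, 0, 0, 0, 0], [0.5, 0, 0, 0, 0, 0, 0]],
])

```text
time: 5.5
tcp_pos: [0.5327, 0.1034, 0.0107]
eef_rot: [0.962, 0.051, 0.267, -0.013]
ft_force: [-0.9, -0.3, 0.1]
gripper_width: 0.0424
```

```bash
python3 - <<'E'
from box import *
report(-117,2,12,0.54); box("top");box("scene","pics/s3.png")
E
```

```text
t 5.5 tcp [532.7 103.4  10.7] bay [-123.6    1.5] zdir [ 0.512  0.052 -0.857] xdir [0.853 0.092 0.515] q [ 0.09 -0.1   2.37  0.02  0.33  1.54] f [-0.9 -0.3  0.1] w 0.042
need shift [6.5 1.2 1.3] turn [ 0.003  0.001 -0.001]
top carton top in bay frame (array([-93.9,   4.2]), array([52. , 95.1]), 0.3) n 716 z 0.121
scene carton top in bay frame (array([-90. ,   1.5]), array([52.9, 96.6]), 0.9) n 570 z 0.119
```

View pics/s3.png

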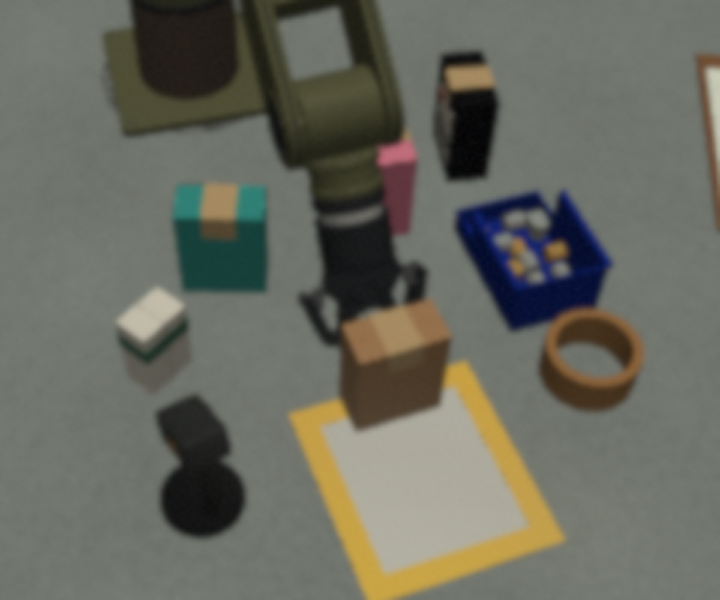

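play_rows([
  [[0.5, 3, 0.3, 2, 0, 0, 0], [0.5, 4, 0.4, 1, 0, 0, 0], [0.5, 2, 0.2, 0, 0, 0, 0], [0.5, 0, 0, 0, 0, 0, 0], [0.5, -5, -0.5, 0, 0, 0, 0], [0.5, -10, -1, 3, 0, 0, 0], [0.5, -10, -1, 10, 0, 0, 0], [0.5, 0, 0, 20, 0, 0, 0], [0.5, 0, 0, 20, 0, 0, 0], [0.5, 0, 0, 15, 0, 0, 0], [0.5, 0, 0, 0, 0, 0, 0]],
])

```text
time: 6.52
tcp_pos: [0.5162, 0.1017, 0.0861]
eef_rot: [0.961, 0.051, 0.27, -0.013]
ft_force: [0.5, -0.9, 0.1]
gripper_width: 0.0425
```

```bash
python3 - <<'E'
from box import *
report(-125,2,85,0.54); box("top");box("scene")
E
```

```text
t 6.52 tcp [516.2 101.7  86.1] bay [-140.2    1.5] zdir [ 0.518  0.053 -0.854] xdir [0.849 0.091 0.52 ] q [ 0.09 -0.31  2.38  0.01  0.52  1.54] f [ 0.5 -0.9  0.1] w 0.043
need shift [15.1  2.1 -1.1] turn [ 0.002  0.007 -0.001]
top carton top in bay frame (array([-85.8,   4. ]), array([95.1, 51.9]), 89.7) n 712 z 0.121
scene carton top in bay frame (array([-81.8,   1.3]), array([52.5, 96.3]), 0.9) n 569 z 0.12
```

The carton stands square and upright with its foot at about -59 mm. I now push it near the top.

play_rows([
  [[0.5, 6, 0.6, 0, 0, 0, 0], [0.5, 6, 0.6, 0, 0, 0, 0], [0.5, 5, 0.5, 0, 0, 0, 0], [0.5, 4, 0.4, 0, 0, 0, 0], [0.5, 4, 0.4, 0, 0, 0, 0], [0.5, 4, 0.4, 0, 0, 0, 0], [0.5, 4, 0.4, 0, 0, 0, 0], [0.5, 4, 0.4, 0, 0, 0, 0], [0.5, 4, 0.4, 0, 0, 0, 0], [0.5, 0, 0, 0, 0, 0, 0]],
])

```text
time: 7.45
tcp_pos: [0.5565, 0.1057, 0.0748]
eef_rot: [0.964, 0.051, 0.262, -0.013]
ft_force: [-1.2, 0.5, -1.5]
gripper_width: 0.0429
```

```bash
python3 - <<'E'
from box import *
report(-73,2,85,0.54); box("top",zmin=.09);box("scene","pics/s4.png",zmin=.09)
E
```

```text
t 7.45 tcp [556.5 105.7  74.8] bay [-99.7   1.2] zdir [ 0.503  0.051 -0.863] xdir [0.858 0.092 0.505] q [ 0.09 -0.17  2.29  0.01  0.49  1.55] f [-1.2  0.5 -1.5] w 0.043
need shift [26.5  3.6 10.2] turn [ 0.003 -0.01  -0.001]
top carton top in bay frame (array([-65.4,   4. ]), array([58. , 94.9]), 0.8) n 794 z 0.121
scene carton top in bay frame (array([-70.6,   1.1]), array([76. , 96.8]), 2.1) n 697 z 0.119
```

View pics/s4.png

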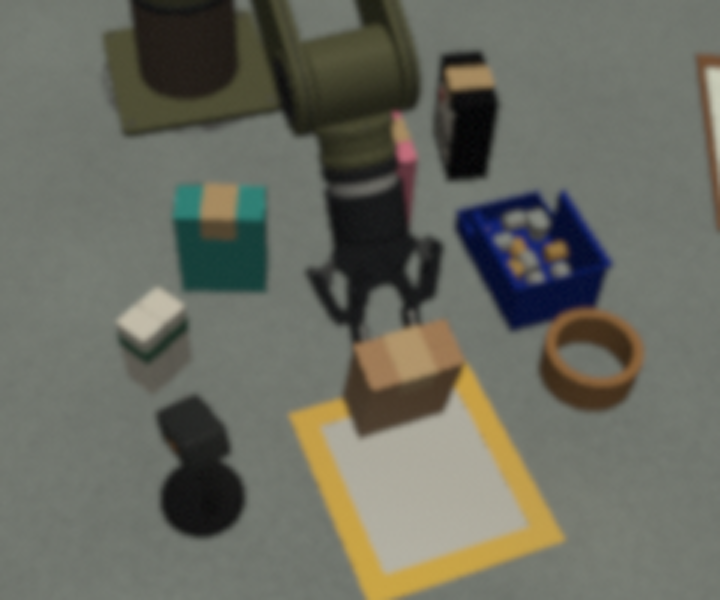

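It is tipping forward about the foot edge at (360,437)-(445,408). I keep pushing, with a little upward correction.

play_rows([
  [[0.5, 4, 0.4, 2, 0, 0, 0], [0.5, 4, 0.4, 2, 0, 0, 0], [0.5, 4, 0.4, 2, 0, 0, 0], [0.5, 4, 0.4, 2, 0, 0, 0], [0.5, 4, 0.4, 2, 0, 0, 0], [0.5, 4, 0.4, 2, 0, 0, 0], [0.5, 4, 0.4, 2, 0, 0, 0], [0.5, 0, 0, 2, 0, 0, 0], [0.5, 0, 0, 0, 0, 0, 0]],
])

```text
time: 8.3
tcp_pos: [0.5873, 0.1088, 0.0932]
eef_rot: [0.964, 0.051, 0.262, -0.013]
ft_force: [-0.2, 0.5, 1.0]
gripper_width: 0.0425
```

```bash
python3 - <<'E'
from box import *
report(-73,2,85,0.54); 
m=imaging.camera_model("scene");p,d=imaging.capture("scene");X=cloud(m,d);B=(X[...,:2]*1000-C)@Rz
cv2.imwrite("pics/s5.png",cv2.resize(p[90:290,220:460],None,fx=3,fy=3,interpolation=2)[...,::-1])
h=cv2.cvtColor(p,cv2.COLOR_RGB2HSV)
M=(np.abs(B[...,1])<75)&(np.abs(B[...,0])<110)&(X[...,2]>.01)&(h[...,1]>75)&(h[...,0]<25)&(d>0)
print(np.percentile(X[M][:,2],[5,50,95]).round(3),rect(B[M]/1000))
E
```

```text
t 8.3 tcp [587.3 108.8  93.2] bay [-68.8   1.1] zdir [ 0.504  0.051 -0.862] xdir [0.857 0.092 0.507] q [ 0.09 -0.12  2.21  0.01  0.52  1.55] f [-0.2  0.5  1. ] w 0.043
need shift [-4.3  0.5 -8.2] turn [ 0.003 -0.008 -0.001]
[0.021 0.05  0.053] (array([3.4, 1.1]), array([ 94.8, 124.6]), 90.0)
```

View pics/s5.png

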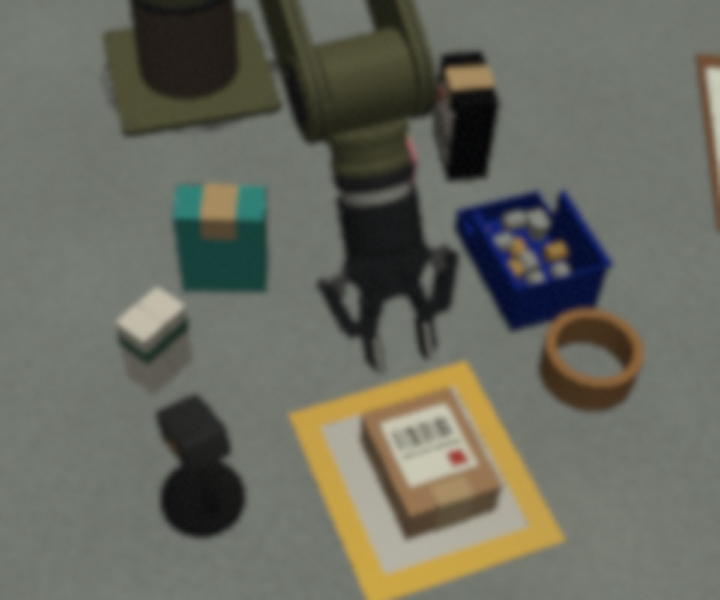

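The carton lies flat, label up at (430,450), centred within about 4 mm inside the yellow lines. I draw back and check everything.

play_rows([
  [[0.5, -5, 0, 20, 0, 0, 0], [0.5, -5, 0, 30, 0, 0, 0], [0.5, -5, 0, 30, 0, 0, 0], [0.5, 0, 0, 25, 0, 0, 0], [0.5, 0, 0, 0, 0, 0, 0], [0.5, 0, 0, 0, 0, 0, 0], [0.5, 0, 0, 0, 0, 0, 0]],
])

```text
time: 8.93
tcp_pos: [0.5675, 0.1084, 0.1984]
eef_rot: [0.964, 0.051, 0.259, -0.013]
ft_force: [-0.4, -0.7, -0.1]
gripper_width: 0.0426
```

```bash
python3 - <<'E'
from box import *
report(-73,2,200,0.54)
for n in("top","scene"):
  m=imaging.camera_model(n);p,d=imaging.capture(n);X=cloud(m,d);B=(X[...,:2]*1000-C)@Rz
  M=(np.abs(B[...,1])<75)&(np.abs(B[...,0])<110)&(X[...,2]>.04)&(X[...,2]<.065)&(d>0)
  print(n,np.percentile(X[M][:,2],[5,50,95]).round(3),rect(B[M]/1000))
  d0=np.load(f"{n}0.npz")["d"]; X0=cloud(m,d0)
  for nm,c,r,zl in(("white",(466,-116),60,.05),("scanner",(634,-100),60,.1),("tape",(577,319),65,.03),("bin",(447,308),100,.045)):
    q=[Y[(np.hypot(Y[...,0]*1000-c[0],Y[...,1]*1000-c[1])<r)&(Y[...,2]>zl)&(Y[...,2]<.17)]*1000 for Y in(X0,X)]
    print(nm,[len(a) for a in q],(q[1].mean(0)-q[0].mean(0)).round(1) if len(q[0]) and len(q[1]) else "")
E
```

```text
t 8.93 tcp [567.5 108.4 198.4] bay [-88.5   2.7] zdir [ 0.498  0.051 -0.866] xdir [0.861 0.092 0.501] q [ 0.09 -0.31  2.17  0.01  0.75  1.56] f [-0.4 -0.7 -0.1] w 0.043
need shift [15.5  0.9  1.6] turn [ 0.004 -0.015 -0.001]
top [0.046 0.051 0.056] (array([4. , 4.4]), array([121.7,  95.1]), 0.0)
white [376, 373] [ 0.  -0.2 -0.2]
scanner [496, 496] [-0.2 -0.   0.2]
tape [498, 499] [ 0.5  0.6 -0.3]
bin [569, 564] [1.  0.2 0. ]
scene [0.047 0.051 0.054] (array([7.6, 2. ]), array([ 97. , 122.8]), 89.9)
white [421, 426] [ 0.3  0.2 -0. ]
scanner [434, 435] [-0.1 -0.   0. ]
tape [471, 468] [0.1 0.  0. ]
bin [589, 584] [ 0.5 -0.4  0.2]
```

Everything is in place, so I hand it in.

```bash
python3 -c "
from workcell import env; print(env.job_done())"
```

```text
the job is handed in; nothing more can be done
None
```

The brown carton now lies flat in the scan bay, label up and wholly inside the yellow lines. I handed the job in at about 9 s of the 45 s allowed; no verdict is reported.

**What I did:** I pushed the carton low with half-open, leaned-back fingers about 76 mm. It stayed upright and came square to the bay, with its foot at about x = -59 mm in the bay frame. I then pushed it near the top until it toppled forward, and drew the hand clear.

**Last checks:**
- **Carton:** its upper face is level at 51 mm. It is centred at bay (4 to 8, 2 to 4) mm, so the corners lie within about x ±69 mm and y ±53 mm, against limits of ±97.5 and ±85 mm.
- **Bystanders:** the white carton, bin, scanner and tape roll all read within about 1 mm of where they started, which is within the noise.
- **Robot:** the fingers are about 15 cm above the carton and touch nothing.

**Disagreements:**
- The two cameras differ by 3–4 mm in the bay x direction and about 2.5 mm in y, roughly as the calibration allows. This is small against the margins.
- One wrist joint came close to its lower limit during the low push (0.33 rad against 0.32), so I reduced the lean a little.
- I read the force only at the end of each move, where it stayed around 2 N or less. Peaks within a move were not checked.

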